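# Pop the fuse door, then the battery hatch, on their push-push latches

## Task

Each of the two grey boxes has a top hatch on a push-push latch. Press the white ring of the red fuse door fully in with a fingertip, once, let go, and see that the door pops up and stays open by itself for a second; only then do the same with the yellow battery hatch. Press each hatch home only once, leave both standing open, grasp nothing, and leave the adapter, the nut and the torch where they are.

Things in the scene. Friction and masses are not known exactly. Their poses are not given: they have to be found in the camera images.
- fuse_unit: grey box 122 (x) x 96 (y) x 58 mm high, fixed to the bench. Origin: centre of its underside, z up. In its top a red hatch, 100 (x) x 48 (y) x 15 mm, its top 70 mm above the bench when latched, hinged along y at the box's own x = +47, z = 67 mm; free edge toward the box's own -x. Under the red hatch: three cartridge fuses.
- battery_unit: grey box 122 (x) x 96 (y) x 58 mm high, fixed to the bench. Origin: centre of its underside, z up. In its top a yellow hatch, 100 (x) x 48 (y) x 15 mm, its top 70 mm above the bench when latched, hinged along y at the box's own x = +47, z = 67 mm; free edge toward the box's own -x. Under the yellow hatch: two green cells.
- fuse_door_mark (a point): centre of the white ring (19 mm across) on top of the red hatch, where it is to be pressed, 82 mm from the hinge and 19 mm from the free edge, on the hatch's centre line, 71 mm above the bench when latched; moves with the hatch. z = outward from the hatch; -x runs from hinge to free edge.
- battery_hatch_mark (a point): centre of the white ring (19 mm across) on top of the yellow hatch, where it is to be pressed, 82 mm from the hinge and 19 mm from the free edge, on the hatch's centre line, 71 mm above the bench when latched; moves with the hatch. z = outward from the hatch; -x runs from hinge to free edge.
- fuse_door (a joint): red fuse hatch, rad: 0 (to 0.01) latched shut, negative pressed in (stop -0.145, 12 mm down at the ring), 0.6 popped open (ring 46 mm, free edge 57 mm higher). Press the ring to the stop (past -0.125; 1 to 3 N until the stop) and let go: a spring swings it open in about 1.5 s and holds it. A half press does not release it. Pressing it fully down again latches it shut.
- battery_hatch (a joint): yellow battery hatch, rad: 0 (to 0.01) latched shut, negative pressed in (stop -0.145, 12 mm down at the ring), 0.6 popped open (ring 46 mm, free edge 57 mm higher). Press the ring to the stop (past -0.125; 1 to 3 N until the stop) and let go: a spring swings it open in about 1.5 s and holds it. A half press does not release it. Pressing it fully down again latches it shut.
- fuse_latch (a joint): hidden index pin in the latch of the red hatch (m); counts presses: 0 latched at the start, about 0.005 at the stop of the first press, 0.009 to 0.012 after release, above 0.013 once the hatch has been pressed home a second time.
- battery_latch (a joint): hidden index pin in the latch of the yellow hatch (m); counts presses: 0 latched at the start, about 0.005 at the stop of the first press, 0.009 to 0.012 after release, above 0.013 once the hatch has been pressed home a second time.
- brass_adapter: brass pipe adapter standing upright, 27 x 31 x 44 mm, origin at the centre of its underside; bystander. It stands beside a big fixed bench vice that fills x 0.34 to 0.69, y -0.01 to 0.69 m, up to 205 mm, with a valve block on it up to 400 mm (y 0.38 to 0.61): the arm must pass in front of or above them.
- big_nut: large steel hexagon nut lying flat, 30 x 35 x 16 mm, origin at the centre of its underside; bystander
- dark_torch: dark grey pocket torch lying on its side, 34 x 107 x 35 mm (long axis = its y), origin at the centre of its underside; bystander

How it is judged:
By the outcome, as a careful person would: the job done as asked, in the order asked, and still so for the second after the job is handed in, with the robot touching nothing.
It also fails if it takes over 48 s, if anything falls off the work surface, if the arm or the gripper's body presses on something with over 40 N, if the wrist force passes 120 N, or if a joint passes its speed limit or range.

## Robot

A 6-joint arm with a two-finger parallel gripper is mounted at the origin on a cart in front of the work surface, level with it; the furniture and walls round the work are solid. World frame = base frame: x ahead of the robot, y to its left, z up, the work surface at z = 0. Lengths are in m, angles in rad, forces in N, time in s.
With the tool pointing down it reaches from about 0.25 to 0.775 m from the base axis. Payload 4 kg.
Tool frame: the origin (TCP) lies midway between the tips of the shut fingers; the grasp point (between the pads) lies behind it (env.hold_point_z is the z of the grasp point in the tool frame, in m); z points along the fingers, y is the line along which they close (so a half turn about z gives the same grasp; the last joint's range is limited). The gripper opens to 85 mm and grips with 20 to 120 N. Pads are 22 mm wide; open, the fingers measure 114 mm over their backs; the gripper's body (76 mm by 85 mm) begins 54 mm behind the grasp point. The pads swing forward as they close: fully open they stand 13 mm farther back than shut.
Start: joints at [1.222, 0.087, 1.371, -0, 1.684, -0.103], TCP at [0.134, 0.533, 0.231] pointing down, gripper open.
Joint ranges: [-3.1, 3.1], [-0.76, 2.03], [0.27, 2.55], [-1.08, 4.22], [0.17, 2.65], [-2.57, 2.57]. Speed limits (rad/s): [2.79, 2.79, 3.14, 3.14, 3.14, 3.14].

## Interface

Orientations are given as a 3x3 rotation matrix whose columns are the frame's x, y, z axes.
In Python, from rig import env, vision gives the robot as it stands. The module is installed in compiled form; this text tells all that it offers.
- The arm moves only by the shell command python3 -m pendant 'ROWS' [FORCE]. ROWS is rows parted by semicolons, their numbers by spaces, 1 to 12 of them, each of 7 numbers: the finger opening in m, then dx, dy, dz in m, then a rotation vector rx, ry, rz in rad; each row is the pose to reach, as a shift and turn from the pose commanded when the command began, along the tool's axes at that moment; what a row does not reach only later rows make up. A row lasts 1/12 s, in which the tool goes at most 0.0417 m and 0.125 rad, less where a joint would pass 70% of its speed; a pose out of reach is approached as far as the arm can. The fingers move at their own pace and stop on an object; FORCE is the grip in N (left out, the last holds). Time passes only in rows, so rows that do not move let the fingers close. It prints the time, the measured TCP pose, the force, the opening and the grip force at its end.
- env.observe(): the state, without advancing time (a new reading comes with each control period).
- vision.get_image(name): name is "scene" or "top"; returns (picture, depth): 420x560x3 uint8, red, green, blue; 420x560 float32, m along the optical axis (not along the pixel's ray), 0 where there is no reading.
- vision.camera_params(name): a dict with "fx", "fy", "cx", "cy" (pixels), "k1" (the pictures are not rectified: a ray, as slopes to the right and down, at radius r is drawn at 1 + k1 r^2 times it, then the intrinsics apply), "origin" and "attitude" of the camera in the world. Camera axes: x right, y up, looking along -z (the intrinsics and any distortion apply to the point x, -y, -z); pixel columns grow to the right and rows downward; lengths in m; the calibration is good to about 2 mm. A picture is of the moment at which its call begins. camera_params takes no time and is no camera call.
- env.finish_job(): hands the job in; it is judged then, once.
Trained networks look in the newest picture that a camera, given by its name, has taken for a name from the list of things; names that differ only in an ending like _2 or _b are one class to them, and where a whole thing is asked for, a point or a joint stands for the part that bears it (a point fixed in the world has none). Each returns a list of dicts, best first, with "conf" (0 to 1); they miss things now and then, are a little off and sometimes report something else, mostly with a low value. They report only what shows in the picture. A call takes as long as a camera call.
- vision.recognise(label, camera): "xyz" ([x, y, z] in m, in world coordinates, good to about 4 mm: the middle of the surface that is visible of it).
- vision.silhouettes(label, camera): "mask" (420x560 bool, what is visible of it).
- vision.mark_of(label, camera): "xyz" ([x, y, z] in m, in world coordinates, good to about 4 mm: a listed point, or the origin of a listed thing).
The state is a dict: "time": time; "joint_positions": joint angles; "joint_vel": joint speeds; "joint_efforts": joint torques, N m; "tcp_pos": TCP position; "tool_rot": TCP orientation; "force": force on the tool from outside, world axes, zero at the start; "wrist_torque": the same for the moment, N m; "opening": finger opening in m; "grip_force": force on a finger pad.
Only numpy, scipy, OpenCV 4.12 (cv2) and the standard library are available. Lean on these libraries where they do the work, as an engineer would, in place of code of your own. Each camera call takes 0.05 s, during which the arm holds its last target. There are 200 camera calls.

## Working session

There is one attempt and no reset: what is moved stays moved. The work goes in short steps, Python scripts to look and compute and a shell command to move; the robot and the scene stay as the last step left them, time stands still between calls to the robot, and variables do not carry over. Pictures are saved under pics/ and viewed, at most 10 in all, crops included, and the job is handed in when it is done.

```bash
mkdir -p pics; cat > h.py <<'E'
import numpy as np,cv2
from rig import env,vision
def snap(n,f):
    p,d=vision.get_image(n); cv2.imwrite('pics/'+f,p[:,:,::-1]); return p,d
E
python3 - <<'E'
from h import *
for c in("scene","top"):
    p,d=snap(c,c+'0.png'); print(c,vision.camera_params(c))
    for l in("fuse_door_mark","battery_hatch_mark","fuse_unit","battery_unit","brass_adapter","big_nut","dark_torch"):
        print(l,[(np.round(r['xyz'],4),round(r['conf'],2)) for r in vision.mark_of(l,c)[:3]])
s=env.observe();print(s)
E
```

```text
scene {'fx': 422.56812727623, 'fy': 422.56812727623, 'cx': 281.30003743596257, 'cy': 210.17832730163747, 'k1': -0.11502384585997541, 'origin': array([-0.11528374, -0.52258653,  0.49627524]), 'attitude': array([[ 0.43937599,  0.46135216, -0.77078073],
       [-0.89825949,  0.23411488, -0.37191413],
       [ 0.00886785,  0.85577124,  0.51727841]])}
fuse_door_mark [(array([ 0.401 , -0.2256,  0.0683]), 0.86)]
battery_hatch_mark [(array([ 0.6073, -0.1835,  0.0726]), 0.76)]
fuse_unit [(array([ 0.4327, -0.2373, -0.0021]), 0.76)]
battery_unit [(array([ 0.6403, -0.173 ,  0.0035]), 0.58)]
brass_adapter [(array([ 0.6542, -0.3515, -0.0024]), 0.75), (array([ 0.4124, -0.0267, -0.0005]), 0.67)]
big_nut [(array([ 4.577e-01, -3.634e-01, -4.000e-04]), 0.73)]
dark_torch [(array([ 0.6528, -0.3521, -0.0018]), 0.73)]
top {'fx': 399.30998048554267, 'fy': 399.30998048554267, 'cx': 276.6563197574672, 'cy': 214.20408174453678, 'k1': -0.050923069733654396, 'origin': array([ 0.46690438, -0.19080173,  0.92403679]), 'attitude': array([[ 0.01543658,  0.99702234, -0.07555238],
       [-0.99976335,  0.016549  ,  0.0
[... 632 characters left out ...]
  1.68356963e+00, -1.03116162e-01]), 'joint_vel': array([-0.00216641, -0.00066699,  0.0020063 , -0.00099493, -0.0006784 ,
       -0.00095401]), 'joint_efforts': array([-5.14585881e-04, -3.51669323e+01, -3.13443482e+01, -2.15809109e-04,
        1.06326249e-04,  1.38149366e-05]), 'tcp_pos': array([0.13384992, 0.53349833, 0.23140266]), 'tool_rot': array([[-9.69948840e-01,  2.43308934e-01,  1.01988108e-04],
       [ 2.43308951e-01,  9.69948817e-01,  2.16859721e-04],
       [-4.61593368e-05,  2.35157455e-04, -9.99999971e-01]]), 'force': array([ 0.34814358,  0.05828405, -0.58941124]), 'wrist_torque': array([-0.0003072 ,  0.06513565,  0.01956798]), 'grip_force': 0.0, 'opening': 0.08579520736211445}
```

View pics/scene0.png

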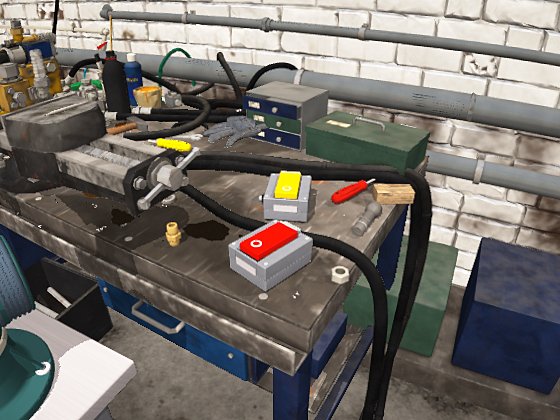

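View pics/top0.png

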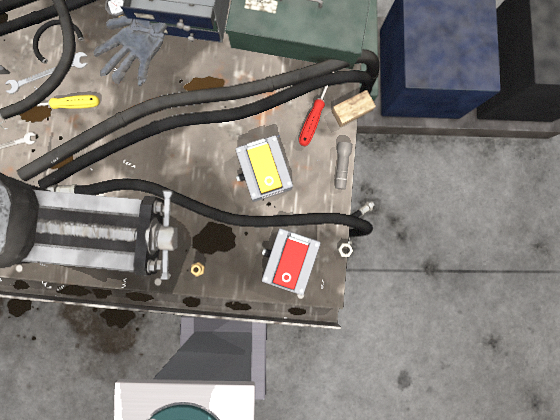

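```bash
cat >> h.py <<'E'
def P(u,v,z,n):
    c=vision.camera_params(n)
    K=np.array([[c['fx'],0,c['cx']],[0,c['fy'],c['cy']],[0,0,1]])
    x,y=cv2.undistortPoints(np.array([[[u,v]]],float),K,np.array([c['k1'],0,0,0,0.]))[0,0]
    d=c['attitude']@np.array([x,-y,-1]); o=c['origin']
    return o+d*(z-o[2])/d[2]
def proj(X,n):
    c=vision.camera_params(n); p=c['attitude'].T@(np.array(X)-c['origin'])
    x,y=p[0]/-p[2],-p[1]/-p[2]; s=1+c['k1']*(x*x+y*y)
    return np.array([c['cx']+c['fx']*x*s,c['cy']+c['fy']*y*s])
def ring(n,guess,p):
    # white blob near guess's projection -> pixel
    u,v=proj(guess,n).round().astype(int); r=16
    h=cv2.cvtColor(p[v-r:v+r,u-r:u+r],cv2.COLOR_RGB2HSV)
    m=((h[:,:,1]<80)&(h[:,:,2]>140)).astype(np.uint8)
    k,l,st,ce=cv2.connectedComponentsWithStats(m)
    i=1+np.argmax(st[1:,4]); (x,y),_,_=cv2.fitEllipse(cv2.convexHull(np.argwhere(l==i)[:,::-1].astype(np.int32)))
    return (u-r+x,v-r+y),st[i]
E
python3 - <<'E'
from h import *
for nm,g in(("f",[.4,-.226,.071]),("b",[.6074,-.182,.071])):
    for c in("scene","top"):
        p=cv2.imread(f'pics/{c}0.png')[:,:,::-1].copy()
        q,st=ring(c,g,p); print(nm,c,q,st,P(*q,.071,c), P(*q,.091,c))
E
```

```text
f scene (np.float64(250.5547866821289), np.float64(234.08994388580322)) [ 0  0 28 15 99] [ 0.41980433 -0.20417403  0.071     ] [ 0.39464001 -0.21914845  0.091     ]
f top (np.float64(288.38496017456055), np.float64(275.50834465026855)) [  0   0  32  32 285] [ 0.40153854 -0.22977911  0.071     ] [ 0.40307108 -0.22886526  0.091     ]
b scene (np.float64(282.444504737854), np.float64(191.19569396972656)) [  0   2  32  30 338] [ 0.5887979  -0.18506808  0.071     ] [ 0.55568609 -0.20094102  0.091     ]Traceback (most recent call last):
  File "<stdin>", line 5, in <module>
  File "h.py", line 21, in ring
    i=1+np.argmax(st[1:,4]); (x,y),_,_=cv2.fitEllipse(cv2.convexHull(np.argwhere(l==i)[:,::-1].astype(np.int32)))
                                       ~~~~~~~~~~~~~~^^^^^^^^^^^^^^^^^^^^^^^^^^^^^^^^^^^^^^^^^^^^^^^^^^^^^^^^^^^^
cv2.error: OpenCV(4.12.0) /io/opencv/modules/imgproc/src/shapedescr.cpp:361: error: (-201:Incorrect size of input array) There should be at least 5 points to fit the ellipse in function 'fitEllipseNoDirect'
```

The scene view shows the red ring at about (257,243) and the yellow at (287,188). In the top view they are at (286,277) and (268,181). Both hatches are shut, and the free edges face the robot. The white window was too large, so I'll tighten it and triangulate.

```bash
sed -i 's/r=16/r=8/' h.py; python3 - <<'E'
from h import *
def hue(p,lo,hi):
    h=cv2.cvtColor(p,cv2.COLOR_RGB2HSV); return h
for nm,g in(("f",[.4,-.226,.071]),("b",[.6074,-.182,.071])):
    R=[]
    for c in("scene","top"):
        p=cv2.imread(f'pics/{c}0.png')[:,:,::-1].copy()
        u,v=proj(g,c).round().astype(int)
        h=cv2.cvtColor(p[v-8:v+9,u-8:u+9],cv2.COLOR_RGB2HSV)
        m=(h[:,:,1]<120)&(h[:,:,2]>120)
        yx=np.argwhere(m); 
        q=(yx.min(0)+yx.max(0))/2; q=(u-8+q[1],v-8+q[0])
        print(nm,c,q,yx.min(0),yx.max(0),m.sum(),P(*q,.071,c))
        a=P(*q,.0,c);o=vision.camera_params(c)['origin'];d=(a-o)/np.linalg.norm(a-o);R.append((o,d))
    A=sum(np.eye(3)-np.outer(d,d) for o,d in R);b=sum((np.eye(3)-np.outer(d,d))@o for o,d in R)
    print('tri',np.linalg.solve(A,b))
# hatch axes
p=cv2.imread('pics/top0.png')[:,:,::-1].copy();h=cv2.cvtColor(p,cv2.COLOR_RGB2HSV)
for nm,g in(("f",[.43,-.235,.07]),("b",[.64,-.171,.07])):
    u,v=proj(g,'top').round().astype(int)
    m=np.zeros(h.shape[:2],np.uint8);m[v-35:v+35,u-35:u+35]=1
    H=h[:,:,0]; cm=((H<8)|(H>172)) if nm=='f' else (abs(H.astype(int)-28)<8)
    m&=(cm&(h[:,:,1]>150)&(h[:,:,2]>120)).astype(np.uint8)
    pts=np.array([P(x,y,.07,'top')[:2] for y,x in np.argwhere(m)],np.float32)
    print(nm,cv2.minAreaRect(pts))
E
```

```text
f scene (np.float64(254.5), np.float64(240.5)) [0 0] [11 13] 59 [ 0.40574249 -0.22004305  0.071     ]
f top (np.float64(286.5), np.float64(276.5)) [4 3] [13 12] 55 [ 0.39939311 -0.2258073   0.071     ]
tri [ 0.39937827 -0.22479091  0.07656219]
b scene (np.float64(284.0), np.float64(184.5)) [0 0] [11 14] 26 [ 0.61755965 -0.17482632  0.071     ]
b top (np.float64(268.0), np.float64(179.0)) [0 0] [16 16] 204 [ 0.60738305 -0.18303372  0.071     ]
tri [ 0.60555436 -0.1819539   0.07840005]
f ((0.4268953800201416, -0.233600914478302), (0.047847289592027664, 0.09875424206256866), 72.12726593017578)
b ((0.6314527988433838, -0.17462655901908875), (0.09893063455820084, 0.04781528189778328), 19.367496490478516)
```

```bash
python3 -m pendant '0 -.2276 -.389 -.03 0 0 0;0 -.2276 -.389 -.03 0 0 0;0 -.2276 -.389 -.03 0 0 0;0 -.2276 -.389 -.03 0 0 0;0 -.2276 -.389 -.03 0 0 0;0 -.2276 -.389 -.03 0 0 0;0 -.2276 -.389 -.03 0 0 0;0 -.2276 -.389 -.03 0 0 0;0 -.2276 -.389 -.03 0 0 0;0 -.2276 -.389 -.03 0 0 0;0 -.2276 -.389 -.03 0 0 0;0 -.2276 -.389 -.03 0 0 0' 20
python3 - <<'E'
from h import *
s=env.observe();print(s['time'],s['tcp_pos'],s['joint_positions'])
R=s['tool_rot']
for t in([.27,-.06,.26],[.3985,-.225,.12]):print(R.T@(np.array(t)-s['tcp_pos']))
p,d=snap('top','top1.png');h=cv2.cvtColor(p,cv2.COLOR_RGB2HSV)
u,v=proj([.605,-.183,.071],'top').round().astype(int);print(u,v);print(h[v-9:v+10,u-10:u+11,1])
E
```

```text
time: 1.8
tcp_pos: [0.2617, 0.0949, 0.2621]
tool_rot: [[-0.966, 0.258, 0.003], [0.258, 0.966, -0.003], [-0.004, -0.002, -1.0]]
force: [0.1, 0.5, 0.6]
opening: -0.0001
grip_force: 0.0
1.8 [0.26169881 0.09493271 0.26205804] [ 0.1472501  -0.55169315  1.82175871 -0.00351273  1.8686583  -1.16322131]
[-0.04804404 -0.14752164  0.00253512]
[-0.21425837 -0.27344151  0.14344017]
268 180
[[119 117 118 118 118 117 118 117 120 119 119 117 119 117 118 117 116 115
  127 132  14]
 [118 118 117 116 117 118 119 120 117 116 117 116 117 117 118 117 118 116
  113 165   9]
 [120 115 118 118 116 119 117 117 118 117 117 119 119 117 118 119 115 116
  116 143  47]
 [116 117 117 118 117 119 116 118 119 117 119 119 118 118 119 117 118 117
  125 128 143]
 [118 118 118 119 118 118 116 121 122 123 125 126 127 122 119 118 115 117
  117 115 164]
 [115 118 117 118 115 118 121 124  84  49  15  13  36  97 120 120 118 117
  114 113 138]
 [118 117 117 116 119 116 122  82   0   0   0   0   0   0  81 122 118 117
  115 113 126]
 [114 117 118 115 114 119 127   0   0  11  30  79   1   0   4 103 122 118
  118 117 116]
 [119 11
[... 271 characters left out ...]
5 118 120 121  89   0   0  73 127 129  89   0   0  60 126 117
  116 116 117]
 [143 117 116 118 118 120 124  41   0   0  41  17   0   0   8 103 120 118
  117 116 117]
 [151 123 114 116 117 118 120 127   0   0   1   0   0   7 105 120 118 118
  115 118 116]
 [ 64 133 116 116 116 116 118 120 127  93  33  29  25 104 121 117 116 117
  113 116 116]
 [ 26 140 119 117 119 116 116 116 119 120 126 125 125 121 120 114 114 116
  114 116 130]
 [ 22 152 121 116 117 117 116 117 117 116 117 116 115 116 116 113 121 132
  137 145 177]
 [ 18  75 130 115 117 117 117 116 116 114 117 118 114 121 133 134 155 176
  173 157  47]
 [ 14  31 143 116 117 117 114 119 116 115 121 133 136 155 173 183 158  14
   28  20  10]]
```

```bash
python3 -m pendant '0 -.048 -.1475 0 0 0 0;0 -.048 -.1475 0 0 0 0;0 -.048 -.1475 0 0 0 0;0 -.048 -.1475 0 0 0 0;0 -.214 -.273 .14 0 0 0;0 -.214 -.273 .14 0 0 0;0 -.214 -.273 .14 0 0 0;0 -.214 -.273 .14 0 0 0;0 -.214 -.273 .14 0 0 0;0 -.214 -.273 .14 0 0 0;0 -.214 -.273 .14 0 0 0;0 -.214 -.273 .14 0 0 0'
python3 -m pendant '0 -.214 -.273 .14 0 0 0' >/dev/null 2>&1 & kill $! 2>/dev/null
python3 - <<'E'
from h import *
s=env.observe();print(s['time'],s['tcp_pos'],s['force'],s['joint_vel'])
print(s['tool_rot'].T@(np.array([.3985,-.225,.08])-s['tcp_pos']))
E
```

```text
time: 2.85
tcp_pos: [0.4011, -0.2145, 0.1178]
tool_rot: [[-0.97, 0.242, -0.007], [0.242, 0.97, 0.006], [0.008, 0.004, -1.0]]
force: [-0.4, 0.2, 0.7]
opening: 0.0
grip_force: 0.0
2.85 [ 0.40107838 -0.21445162  0.11777259] [-0.38051322  0.24118046  0.74668621] [ 0.01082545 -0.10206434 -0.01121262  0.00353093  0.02253808 -0.00159881]
[-0.00034413 -0.01100099  0.03772989]
```

That stray background line was a mistake. I killed it before it acted, and the clock is unchanged. Next I'll correct the sideways offset and come close above the ring.

```bash
pgrep -fa pendant; python3 -m pendant '0 0 -.011 .01 0 0 0;0 0 -.011 .03 0 0 0;0 0 -.011 .03 0 0 0;0 0 -.011 .03 0 0 0'
python3 - <<'E'
from h import *
s=env.observe();print(s['time'],s['tcp_pos'],s['force'])
print(s['tool_rot'].T@(np.array([.3985,-.225,.07])-s['tcp_pos']))
p,d=snap('scene','s2.png')
u,v=proj([.4,-.225,.08],'scene').astype(int)
cv2.imwrite('pics/s2c.png',cv2.resize(p[v-70:v+50,u-80:u+80,::-1],None,fx=5,fy=5,interpolation=2))
E
```

```text
time: 3.18
tcp_pos: [0.3979, -0.2257, 0.0919]
tool_rot: [[-0.97, 0.242, 0.0], [0.242, 0.97, -0.0], [-0.0, 0.0, -1.0]]
force: [1.1, 0.3, -0.3]
opening: 0.0001
grip_force: 0.0
3.1833 [ 0.39787784 -0.22572015  0.09190412] [ 1.13491275  0.31567358 -0.34716525]
[-0.00042061  0.0008489   0.02190431]
```

View pics/s2c.png

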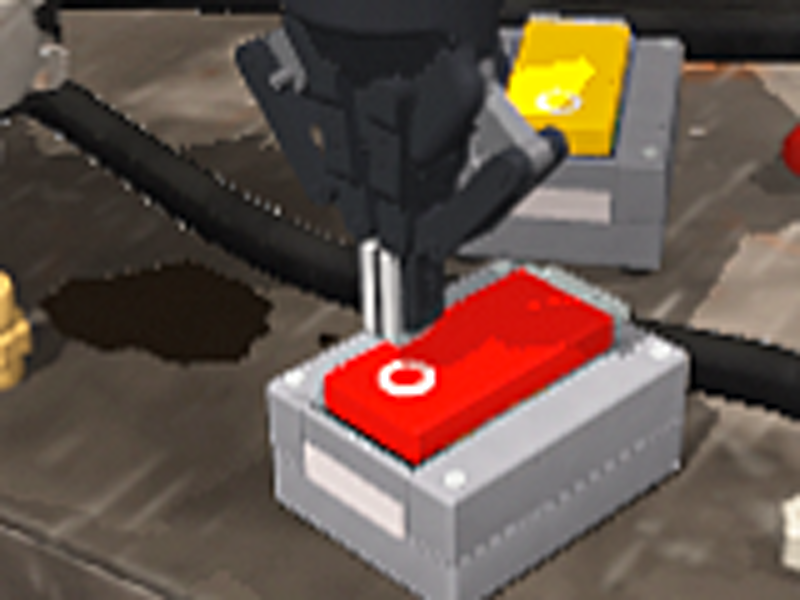

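The crop shows the shut fingertips at about (400,335), right above the ring at (405,378). That fits a gap of roughly 20 mm. Now I'll press.

```bash
python3 -m pendant '0 0 .001 .015 0 0 0;0 0 .001 .021 0 0 0;0 0 .001 .025 0 0 0;0 0 .001 .028 0 0 0;0 0 .001 .028 0 0 0'; python3 -m pendant '0 0 0 .002 0 0 0;0 0 0 .003 0 0 0;0 0 0 .003 0 0 0'
```

```text
time: 3.65
tcp_pos: [0.3987, -0.2256, 0.0635]
tool_rot: [[-0.97, 0.243, 0.0], [0.243, 0.97, 0.0], [-0.0, 0.0, -1.0]]
force: [-0.2, 0.1, 0.6]
opening: 0.0001
grip_force: 0.3
time: 3.9
tcp_pos: [0.399, -0.2259, 0.0605]
tool_rot: [[-0.97, 0.243, 0.001], [0.243, 0.97, -0.0], [-0.001, -0.0, -1.0]]
force: [1.3, -0.2, 1.6]
opening: -0.0003
grip_force: 0.4
```

```bash
python3 -m pendant '0 0 0 .001 0 0 0;0 0 0 .002 0 0 0;0 0 0 .002 0 0 0';python3 -m pendant '0 0 0 .001 0 0 0;0 0 0 .002 0 0 0;0 0 0 .002 0 0 0'
```

```text
time: 4.15
tcp_pos: [0.3991, -0.226, 0.059]
tool_rot: [[-0.97, 0.243, 0.001], [0.243, 0.97, -0.0], [-0.001, -0.0, -1.0]]
force: [0.7, 1.2, 3.4]
opening: 0.0001
grip_force: 1.7
time: 4.4
tcp_pos: [0.3992, -0.2261, 0.0586]
tool_rot: [[-0.97, 0.243, 0.001], [0.243, 0.97, -0.001], [-0.001, -0.0, -1.0]]
force: [-3.7, 2.1, 13.4]
opening: -0.0002
grip_force: 6.6
```

The tool stopped at z = 58.6 mm with 13 N, so the hatch is at its stop. I'll let go and pull up quickly.

```bash
U='0 0 0 -.19 0 0 0'; python3 -m pendant '0 0 0 -.19 0 0 0;0 0 0 -.19 0 0 0;0 0 0 -.19 0 0 0;0 0 0 -.19 0 0 0;0 0 0 -.19 0 0 0;0 0 0 -.19 0 0 0;0 0 0 -.19 0 0 0;0 0 0 -.19 0 0 0;0 0 0 -.19 0 0 0;0 0 0 -.19 0 0 0;0 0 0 -.19 0 0 0;0 0 0 -.19 0 0 0' >/dev/null; python3 -m pendant '0 0 0 0 0 0 0;0 0 0 0 0 0 0;0 0 0 0 0 0 0;0 0 0 0 0 0 0;0 0 0 0 0 0 0;0 0 0 0 0 0 0;0 0 0 0 0 0 0;0 0 0 0 0 0 0;0 0 0 0 0 0 0;0 0 0 0 0 0 0;0 0 0 0 0 0 0;0 0 0 0 0 0 0'
python3 - <<'E'
from h import *
p,d=snap('scene','s3.png')
u,v=proj([.42,-.225,.08],'scene').astype(int)
cv2.imwrite('pics/s3c.png',cv2.resize(p[v-80:v+60,u-80:u+80,::-1],None,fx=4,fy=4,interpolation=2))
print(vision.mark_of('fuse_door_mark','scene'))
E
```

```text
time: 6.4
tcp_pos: [0.3986, -0.2258, 0.2463]
tool_rot: [[-0.97, 0.243, 0.0], [0.243, 0.97, 0.0], [-0.0, 0.0, -1.0]]
force: [-0.1, 0.0, -0.1]
opening: -0.0002
grip_force: 0.0
[{'xyz': [0.4148, -0.2309, 0.1172], 'conf': 0.84}]
```

View pics/s3c.png

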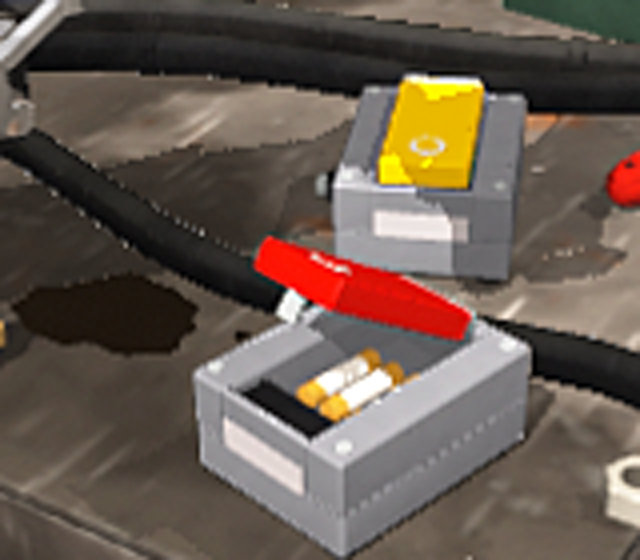

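The red hatch stands open. Its free edge is at about (260,250) in the crop with the fuses showing below, and the ring is at z = 0.117. I'll wait over a second and check it again.

```bash
python3 -m pendant '0 0 0 0 0 0 0;0 0 0 0 0 0 0;0 0 0 0 0 0 0;0 0 0 0 0 0 0;0 0 0 0 0 0 0;0 0 0 0 0 0 0;0 0 0 0 0 0 0;0 0 0 0 0 0 0;0 0 0 0 0 0 0;0 0 0 0 0 0 0;0 0 0 0 0 0 0;0 0 0 0 0 0 0' >/dev/null; python3 -m pendant '0 0 0 0 0 0 0;0 0 0 0 0 0 0;0 0 0 0 0 0 0'
python3 - <<'E'
from h import *
snap('scene','s4.png');print(vision.mark_of('fuse_door_mark','scene'))
s=env.observe()
for t in([.604,-.184,.246],[.604,-.184,.095]):print(s['tool_rot'].T@(np.array(t)-s['tcp_pos']))
E
```

```text
time: 7.75
tcp_pos: [0.3986, -0.2258, 0.2463]
tool_rot: [[-0.97, 0.243, 0.0], [0.243, 0.97, 0.0], [-0.0, 0.0, -1.0]]
force: [-0.4, 0.4, 0.5]
opening: 0.0002
grip_force: 0.0
[{'xyz': [0.4164, -0.2314, 0.1189], 'conf': 0.92}, {'xyz': [0.6065, -0.1855, 0.0739], 'conf': 0.61}]
[-0.18901881  0.09046711  0.00025852]
[-0.18902613  0.09044755  0.15125851]
```

The red hatch is still open, so I'm going to the yellow one.

```bash
python3 -m pendant '0 -.189 .0905 0 0 0 0;0 -.189 .0905 0 0 0 0;0 -.189 .0905 0 0 0 0;0 -.189 .0905 0 0 0 0;0 -.189 .0905 0 0 0 0;0 -.189 .0905 0 0 0 0;0 -.189 .0905 .12 0 0 0;0 -.189 .0905 .12 0 0 0;0 -.189 .0905 .12 0 0 0;0 -.189 .0905 .145 0 0 0;0 -.189 .0905 .145 0 0 0;0 -.189 .0905 .15 0 0 0'; python3 -m pendant '0 0 0 0 0 0 0;0 0 0 0 0 0 0'
python3 - <<'E'
from h import *
s=env.observe()
print(s['tool_rot'].T@(np.array([.604,-.184,.064])-s['tcp_pos']))
p,d=snap('scene','s5.png')
u,v=proj([.6,-.184,.08],'scene').astype(int)
cv2.imwrite('pics/s5c.png',cv2.resize(p[v-60:v+60,u-80:u+80,::-1],None,fx=5,fy=5,interpolation=2))
E
```

```text
time: 8.85
tcp_pos: [0.6034, -0.1839, 0.0958]
tool_rot: [[-0.97, 0.243, -0.002], [0.243, 0.97, 0.001], [0.002, 0.0, -1.0]]
force: [0.9, -0.3, 1.1]
opening: -0.0003
grip_force: 0.0
time: 9.02
tcp_pos: [0.6055, -0.1847, 0.0994]
tool_rot: [[-0.97, 0.243, 0.005], [0.243, 0.97, -0.002], [-0.005, -0.001, -1.0]]
force: [0.2, -0.8, 0.1]
opening: 0.0001
grip_force: 0.0
[0.0017614  0.00036017 0.03538032]
```

View pics/s5c.png

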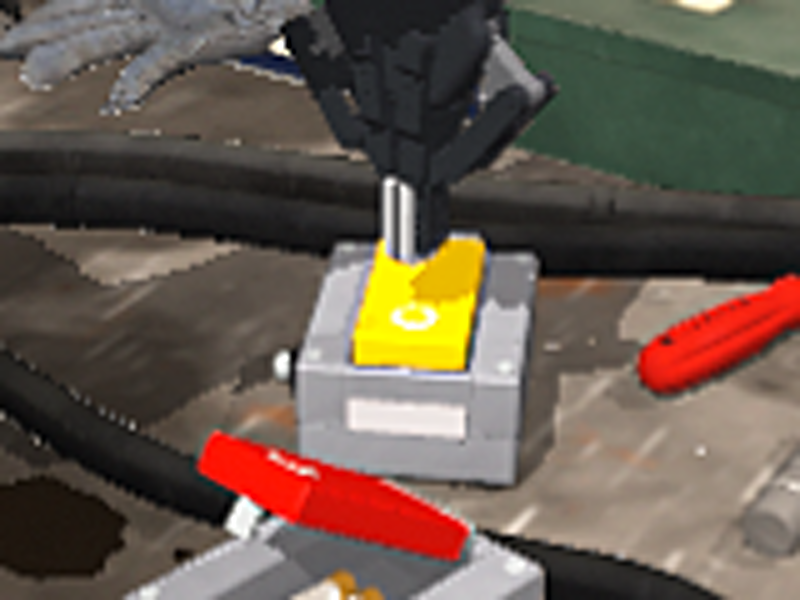

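The tips at about (412,260) are straight above the yellow ring at (413,317). That fits a gap of roughly 27 mm. I'll press in steps.

```bash
python3 -m pendant '0 .001 0 .015 0 0 0;0 .001 0 .025 0 0 0;0 .001 0 .03 0 0 0;0 .001 0 .034 0 0 0;0 .001 0 .034 0 0 0;0 .001 0 .034 0 0 0'; python3 -m pendant '0 0 0 .001 0 0 0;0 0 0 .002 0 0 0;0 0 0 .002 0 0 0'
```

```text
time: 9.57
tcp_pos: [0.603, -0.1838, 0.0625]
tool_rot: [[-0.97, 0.243, -0.0], [0.243, 0.97, 0.0], [0.0, 0.0, -1.0]]
force: [0.0, 0.1, 0.7]
opening: 0.0001
grip_force: 0.3
time: 9.82
tcp_pos: [0.6032, -0.1837, 0.0604]
tool_rot: [[-0.97, 0.243, 0.0], [0.243, 0.97, 0.0], [-0.0, 0.0, -1.0]]
force: [0.1, -0.7, 1.0]
opening: 0.0
grip_force: 0.4
```

```bash
python3 -m pendant '0 0 0 .001 0 0 0;0 0 0 .002 0 0 0;0 0 0 .002 0 0 0';python3 -m pendant '0 0 0 .001 0 0 0;0 0 0 .002 0 0 0;0 0 0 .002 0 0 0'
```

```text
time: 10.07
tcp_pos: [0.6034, -0.1838, 0.059]
tool_rot: [[-0.97, 0.243, 0.001], [0.243, 0.97, -0.0], [-0.001, 0.0, -1.0]]
force: [-0.7, 1.1, 2.8]
opening: -0.0
grip_force: 1.3
time: 10.32
tcp_pos: [0.6035, -0.1838, 0.0586]
tool_rot: [[-0.97, 0.243, 0.002], [0.243, 0.97, -0.0], [-0.002, -0.0, -1.0]]
force: [-2.8, 2.1, 9.2]
opening: -0.0001
grip_force: 4.6
```

```bash
python3 -m pendant '0 0 0 .001 0 0 0;0 0 0 .001 0 0 0'; python3 -m pendant '0 0 0 -.19 0 0 0;0 0 0 -.19 0 0 0;0 0 0 -.19 0 0 0;0 0 0 -.19 0 0 0;0 0 0 -.19 0 0 0;0 0 0 -.19 0 0 0;0 0 0 -.19 0 0 0;0 0 0 -.19 0 0 0;0 0 0 -.19 0 0 0;0 0 0 -.19 0 0 0;0 0 0 -.19 0 0 0;0 0 0 -.19 0 0 0' >/dev/null; python3 -m pendant '0 0 0 0 0 0 0;0 0 0 0 0 0 0;0 0 0 0 0 0 0;0 0 0 0 0 0 0;0 0 0 0 0 0 0;0 0 0 0 0 0 0;0 0 0 0 0 0 0;0 0 0 0 0 0 0;0 0 0 0 0 0 0;0 0 0 0 0 0 0;0 0 0 0 0 0 0;0 0 0 0 0 0 0' >/dev/null;  python3 -m pendant '0 0 0 0 0 0 0;0 0 0 0 0 0 0;0 0 0 0 0 0 0;0 0 0 0 0 0 0;0 0 0 0 0 0 0;0 0 0 0 0 0 0;0 0 0 0 0 0 0;0 0 0 0 0 0 0;0 0 0 0 0 0 0;0 0 0 0 0 0 0;0 0 0 0 0 0 0;0 0 0 0 0 0 0'
python3 - <<'E'
from h import *
p,d=snap('scene','s6.png')
u,v=proj([.5,-.2,.08],'scene').astype(int)
cv2.imwrite('pics/s6c.png',cv2.resize(p[v-75:v+75,u-100:u+100,::-1],None,fx=4,fy=4,interpolation=2))
for l in('fuse_door_mark','battery_hatch_mark','brass_adapter','big_nut','dark_torch'): print(l,vision.mark_of(l,'scene'))
E
```

```text
time: 10.48
tcp_pos: [0.6035, -0.1838, 0.0585]
tool_rot: [[-0.97, 0.243, 0.002], [0.243, 0.97, -0.001], [-0.002, -0.0, -1.0]]
force: [-4.3, 2.5, 12.4]
opening: 0.0001
grip_force: 6.2
time: 13.48
tcp_pos: [0.603, -0.1837, 0.2453]
tool_rot: [[-0.97, 0.243, 0.0], [0.243, 0.97, 0.0], [-0.0, 0.0, -1.0]]
force: [-0.7, 0.1, -0.6]
opening: -0.0002
grip_force: 0.0
fuse_door_mark [{'xyz': [0.4178, -0.2295, 0.1179], 'conf': 0.62}]
battery_hatch_mark [{'xyz': [0.6242, -0.1769, 0.1165], 'conf': 0.71}]
brass_adapter [{'xyz': [0.4116, -0.0231, -0.0004], 'conf': 0.77}]
big_nut [{'xyz': [0.4538, -0.3618, 0.0004], 'conf': 0.54}]
dark_torch []
```

View pics/s6c.png

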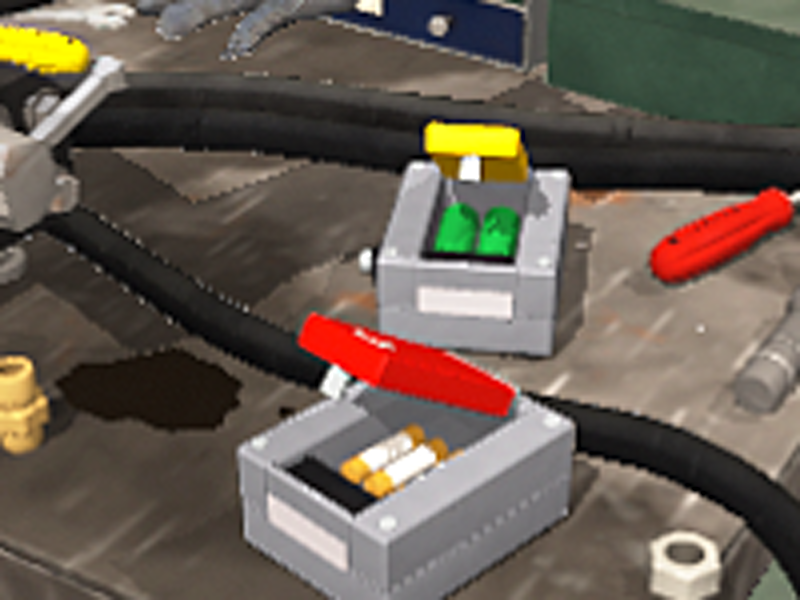

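Both hatches stand open: yellow at about (475,150) with the green cells showing, red at about (400,360). The adapter, nut and torch are in place and the arm is clear, so I'm handing in.

```bash
python3 -c "from rig import env;print(env.finish_job())"
```

```text
the job is handed in; nothing more can be done
None
```

I pressed the red fuse door once and saw it stay open for over a second, then did the same with the yellow battery hatch; both stand open, nothing else was touched, and the job was handed in after about 14 s of robot time.

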